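Lock the drawer cabinet with its lock rod

TASK

Lock up the three-drawer cabinet for the night: draw its lock rod up out of the wooden desk tidy and thread it down the front of the cabinet, through the top guide, the holed tab of each drawer in turn and into the foot socket, until its flange sits fully home on the guide, then let go. The drawers will not stay quite shut by themselves, so feel for each tab's hole with the nose of the rod and ease the drawers in with it; a hard push or a drop bends the tabs, so never force it. Leave the other things on the counter as they are.

Things in the scene. Friction and masses are not known exactly. Their poses are not given: they have to be found in the camera images.
- lockrod: The lock rod: a steel pin 194 mm long, about 180 g, standing nose down in the desk tidy at the start. Origin at its nose, z up along it. From the nose: a bevel 3 mm long (6.8 to 8 mm across), rod 8 mm across to 118 mm, cone to 29 mm across at 130 mm, collar 29 mm across to 140 mm, flange 40 mm across to 144 mm, round handle 24 mm across to 194 mm, best gripped 170 mm above the nose.
- lockrod_nose (a point): The centre of the rod's nose (same as the rod's origin).
- tidy: The fixed wooden desk tidy, a block 60 x 150 x 50 mm. Origin on its underside, on the axis of the 10 mm hole in which the rod stands (hole floor 5 mm above the table); z up. The block reaches 25 mm from the hole to its own -y and 125 mm to its own +y, where three pens stand up to 150 mm high, 80 mm and more from the hole.
- cabinet: The fixed grey steel cabinet, 280 mm wide, 330 mm deep, 140 mm high, three white drawers. Origin on the table, on the upright lock line (on which the rod finally stands), 20 mm in front of the shut drawers' faces. Its own +x points from the lock line into the cabinet, -x is the way the drawers open, y runs along the front, z up. More than 30 N in all between rod and cabinet bends the tabs.
- cabinet_home (a point): The point on the lock line 4 mm above the table where the centre of the rod's nose is when the rod is fully home (flange resting on the guide plate, nose in the foot socket: a fixed steel block 20 mm high with a 10.4 mm hole right through, on the lock line).
- tab_top_shut (a point): Fixed point on the lock line, 115.5 mm above the table: where the hole of the top drawer's tab has its centre, at the tab's upper face, IF that drawer is fully shut. Each drawer carries a level steel tab 5 mm thick, 24 mm wide, reaching 33 mm out from its face, with a 10.4 mm hole 20 mm from the face. The hole really lies 3 to 13 mm from this point, straight to the cabinet's own -x.
- tab_mid_shut (a point): The same for the middle drawer's tab, 73.5 mm above the table. How far each drawer stands out differs and is not measured; these points do not follow the drawers. Rubber buffers hold the drawers out; a drawer is moved in or out by a push of 0.5 to 2 N, stops firmly when shut, and creeps out a few mm when let go.
- tab_low_shut (a point): The same for the bottom drawer's tab, 31.5 mm above the table. The tabs' holes are never off to the side (along the cabinet's y). The drawers follow a rod that is through their tabs.
- cabinet_guide (a point): The centre of the 33 mm hole in the fixed guide plate, at the plate's upper face, 144 mm above the table, on the lock line. The plate is 4 mm thick, 54 mm wide, and lies on the cabinet's top.
- stapler: Loose desk stapler, 135 x 36 x 52 mm; bystander. Origin under its middle.
- tape_stand: Loose tape dispenser, 150 x 60 x 88 mm; bystander. Origin under its middle.
- mug: Loose white mug, 80 mm across, 92 mm high; bystander. Origin under its middle.
- calculator: Loose desk calculator, 100 x 145 x 14 mm; bystander. Origin under its middle.
- padlock: Loose brass padlock standing upright, 20 x 45 x 70 mm; bystander. Origin under its middle.
- stamp: Loose wooden hand stamp, 40 mm across, 74 mm high; bystander. Origin under its middle.
Mind the look-alikes: they are no part of the job. Leave any red look-alike of the lockrod alone.

How it is judged:
On the way, in this order (a step that is already met when the one before it is completed fails the run):
1. the rod is drawn clear of the desk tidy (nose more than 55 mm above the table) (height (world z) of lockrod_nose above 0.055 m), for 0.1 s.
2. the nose is down through the top guide and the top drawer's tab (z of lockrod_nose in the frame of cabinet_home below 0.104 m and horizontal distance between lockrod_nose and cabinet_home below 0.017 m), for 0.1 s.
3. the nose is down through the middle drawer's tab (z of lockrod_nose in the frame of cabinet_home below 0.062 m and horizontal distance between lockrod_nose and cabinet_home below 0.017 m), for 0.1 s.
4. the nose is down through the bottom drawer's tab (z of lockrod_nose in the frame of cabinet_home below 0.02 m and horizontal distance between lockrod_nose and cabinet_home below 0.017 m), for 0.1 s.
At the end, for the whole second after the job is handed in: The rod stands upright (within 0.05 rad) and at rest in the foot socket, having passed through all three tabs, its nose within 3 mm of the lock line and its flange within 3 mm of the guide plate, and it is let go (z of lockrod_nose in the frame of cabinet_home below 0.003 m and horizontal distance between lockrod_nose and cabinet_home below 0.003 m and angle between lockrod's own z axis and vertical below 0.05 rad and linear speed of lockrod below 0.02 m/s); the robot touches nothing.
It fails at once if the rod is pushed, dragged or dropped on the cabinet, its tabs or guide with more than 30 N (contact force between lockrod and cabinet above 30 N).
It fails at once if a bystander is moved by more than 20 mm (distance of any of stapler, tape_stand, mug, calculator, padlock, stamp from where it was at the start of the episode above 0.02 m).
It also fails if it takes over 67 s, if anything falls off the work surface, if the arm or the gripper's body presses on something with over 40 N, if the wrist force passes 120 N, or if a joint passes its speed limit or range.

ROBOT

A 7-joint arm with a two-finger parallel gripper is mounted at the origin on the work surface. World frame = base frame: x ahead of the robot, y to its left, z up, the work surface at z = 0. Lengths are in m, angles in rad, forces in N, time in s.
With the tool pointing down it reaches from about 0.35 to 0.775 m from the base axis. Payload 3.1 kg.
Tool frame: the origin (TCP) lies between the finger pads; the fingertips stand 25 mm ahead of it and the grasp point (between the pads) lies 6 mm ahead of it; x points along the fingers, y is the direction in which the jaws open and shut, and the axes are right-handed (so a half turn about x gives the same grasp; the last joint's range is limited). The gripper opens to 85 mm and grips with 20 to 120 N. Pads are 22 mm wide; open, the fingers measure 114 mm over their backs; the gripper's body (76 mm by 85 mm) begins 54 mm behind the grasp point. The pads swing forward as they close: fully open they stand 13 mm farther back than shut.
Start: joints at [-0.042, 0.311, 0.014, 1.512, -0.004, 1.319, -0.027], TCP at [0.55, 0, 0.256] pointing down, gripper open.
Joint ranges: [-2.7, 2.7], [-0.3, 1.91], [-1.27, 1.3], [0.12, 2.57], [-1.44, 4.58], [0.2, 2.03], [-3.05, 3.05]. Speed limits (rad/s): [2.79, 2.79, 3.14, 3.14, 3.14, 3.14, 3.14].

INTERFACE

Orientations are given as a unit quaternion [w, x, y, z].
In Python, from station import bot gives the robot as it stands. The module is installed in compiled form; this text tells all that it offers. Calls block until the motion is done:
- bot.goto(position, orientation): joint-space move of the TCP to a pose.
- bot.move_straight(position, attitude=None, max_speed=0.15): straight line of the TCP; attitude=None keeps the orientation; max_speed is the mean speed in m/s.
- bot.move_joints(angles): joint-space move.
- bot.move_gripper(opening, grasp_force=None): opening from 0.0 (shut) to 1.0 (fully open); grasp_force is the grip in N (None keeps the last); returns when the fingers have stopped.
- bot.hold(seconds).
- bot.ik(position, orientation): joint angles nearest the present ones, or None.
- bot.get_image(name): name is "scene" or "side" or "wrist"; returns a dict with "pixels" (384x512x3 uint8, red, green, blue), "depth" (384x512 float32, m along the optical axis (not along the pixel's ray), 0 where there is no reading), "K" (3x3 intrinsics, pixels), "extrinsics" (4x4, takes a point from camera to world coordinates). Camera axes: x right, y down, z forward; pixel columns grow to the right and rows downward; lengths in m; the calibration is good to about 2 mm. A picture is of the moment at which its call begins.
A pose or a line that the arm cannot do raises bot.PlanningError and nothing moves.
- bot.hand_in(): hands the job in, once; it reports no verdict.
Trained networks look in a picture, given as the dict that the camera call returned (one of the last four; its "shot" number tells which), for a name from the list of things; names that differ only in an ending like _2 or _b are one class to them, and where a whole thing is asked for, a point or a joint stands for the part that bears it (a point fixed in the world has none). Each returns a list of dicts, best first, with "p" (0 to 1); they miss things now and then, are a little off and sometimes report something else, mostly with a low value. They report only what shows in the picture. A call takes as long as a camera call. They do not tell look-alikes from the thing itself.
- bot.cut_out(picture, target): "pixels" (384x512 bool, what is visible of it).
- bot.spot_point(picture, target): "position" ([x, y, z] in m, in the coordinates of the camera as it stood for that picture, good to about 4 mm: a listed point, or the origin of a listed thing).
Readings, each from a call of its own:
- bot.get_time_s(): time.
- bot.get_joints(): joint angles.
- bot.get_qd(): joint speeds.
- bot.get_tau(): joint torques, N m.
- bot.get_eef_pos(): TCP position.
- bot.get_eef_rot(): TCP orientation.
- bot.get_ft_force(): force on the tool from outside, world axes, zero at the start.
- bot.get_ft_torque(): the same for the moment, N m.
- bot.get_finger_gap(): opening from 0.0 (shut) to 1.0 (fully open).
Only numpy, scipy, OpenCV 4.12 (cv2) and the standard library are available. Lean on these libraries where they do the work, as an engineer would, in place of code of your own. Each camera call takes 0.05 s, during which the arm holds its last target. There are 200 camera calls.

## Working session

There is one attempt and no reset: what is moved stays moved. The work goes in short steps, each a Python script; the robot and the scene stay as the last script left them, time stands still between calls to the robot, and variables do not carry over. Pictures are saved under pics/ and viewed, about 8 in all and at most 12, crops included, and the job is handed in when it is done.

```bash
mkdir -p pics; ls; cat > h.py <<'E'
import numpy as np, cv2
from station import bot
def world(im,p):
    return (im["extrinsics"]@np.r_[p,1])[:3]
def save(im,name): cv2.imwrite(f"pics/{name}.png",cv2.cvtColor(im["pixels"],cv2.COLOR_RGB2BGR))
def cloud(im,mask=None):
    d=im["depth"]; v,u=np.nonzero((d>0)&(mask if mask is not None else True))
    z=d[v,u]; K=im["K"]
    c=np.c_[(u-K[0,2])/K[0,0]*z,(v-K[1,2])/K[1,1]*z,z]
    return c@im["extrinsics"][:3,:3].T+im["extrinsics"][:3,3]
def spot(im,n,k=3):
    return [(round(r["p"],2),np.round(world(im,r["position"]),4)) for r in bot.spot_point(im,n)[:k]]
E
python3 - <<'E'
from h import *
pics=[]
for n in ["scene","side"]:
    im=bot.get_image(n); pics.append(im["pixels"][:,:,::-1]); cv2.imwrite(f"pics/{n}0.png",im["pixels"][:,:,::-1])
    print(n,im["extrinsics"].round(3).tolist())
    for t in ["lockrod","lockrod_nose","tidy","cabinet","cabinet_home","cabinet_guide","tab_top_shut","mug","tape_stand","stapler","padlock","stamp","calculator"]:
        print(t,*spot(im,t))
print(bot.get_time_s(), bot.get_eef_rot())
E
```

```text
pics
scene [[-0.632, 0.533, -0.563, 1.037], [0.775, 0.451, -0.442, 0.581], [0.018, -0.716, -0.698, 0.771], [0.0, 0.0, 0.0, 1.0]]
lockrod (0.95, array([ 0.6052,  0.1294, -0.0035])) (0.65, array([ 0.4821,  0.1311, -0.0013]))
lockrod_nose (0.75, array([0.6063, 0.1296, 0.0033])) (0.68, array([0.4847, 0.1338, 0.0012]))
tidy (0.61, array([ 5.474e-01,  2.228e-01, -3.000e-04]))
cabinet (0.78, array([ 0.5617, -0.0297,  0.0018]))
cabinet_home (0.7, array([ 0.561 , -0.032 ,  0.0028]))
cabinet_guide (0.81, array([ 0.5645, -0.0292,  0.1435]))
tab_top_shut (0.6, array([ 0.5609, -0.0277,  0.1123]))
mug (0.86, array([0.3152, 0.4036, 0.001 ])) (0.7, array([ 0.343 ,  0.3003, -0.0007])) (0.33, array([ 0.562 , -0.0294,  0.1153]))
tape_stand (0.59, array([0.6819, 0.3373, 0.0035]))
stapler (0.67, array([ 0.7375,  0.1729, -0.0044])) (0.52, array([ 0.5623, -0.0251,  0.0718])) (0.24, array([0.6873, 0.0922, 0.0016]))
padlock (0.5, array([ 0.6899,  0.0894, -0.0034]))
stamp (0.78, array([ 0.3395,  0.3009, -0.0033]))
calculator
side [[-0.902, -0.2, 0.384, 0.103], [-0.433, 0.433, -0.791, 0.963], [-0.008, -0.879, 
[... 275 characters left out ...]
.0009])) (0.39, array([ 0.5568, -0.0326,  0.0007]))
cabinet_home (0.95, array([ 0.5564, -0.0314,  0.0028])) (0.28, array([0.3111, 0.3975, 0.001 ]))
cabinet_guide (0.98, array([ 0.5584, -0.0321,  0.1396])) (0.5, array([ 0.5578, -0.0318,  0.1136]))
tab_top_shut (0.92, array([ 0.558 , -0.0322,  0.1161]))
mug (0.65, array([ 0.3141,  0.3953, -0.0013]))
tape_stand (0.88, array([ 0.6785,  0.3365, -0.001 ]))
stapler (0.8, array([ 0.7286,  0.1766, -0.0037])) (0.53, array([ 0.6766,  0.3364, -0.0044]))
padlock (0.57, array([0.6873, 0.0939, 0.0021]))
stamp (0.64, array([ 0.731 ,  0.1766, -0.0023]))
calculator (0.7, array([ 0.3584,  0.1195, -0.0006]))
1.4 [ 0.50000673  0.50000582  0.50000119 -0.49998625]
```

View pics/scene0.png

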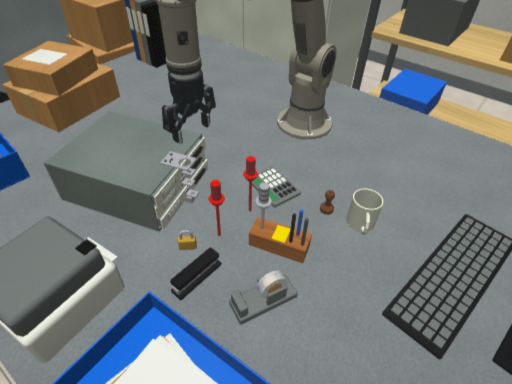

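View pics/side0.png

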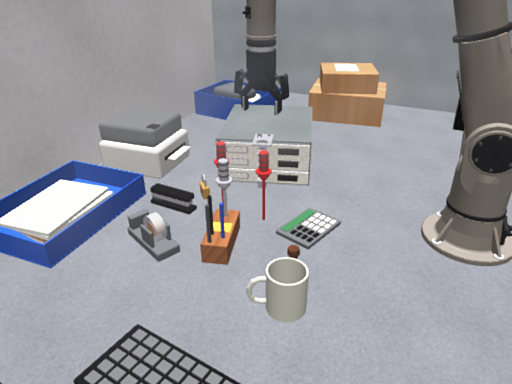

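The steel rod stands in the tidy (scene px 263,195; side 223,180). The two red ones, at px 217,190 and 250,170, are look-alikes. The cabinet front faces roughly +y. Next I measure the rod axis and the cabinet's yaw and faces.

```bash
python3 - <<'E'
from h import *
Ps={n:bot.get_image(n) for n in ["scene","side","wrist"]}
save(Ps["wrist"],"wrist0"); print(Ps["wrist"]["extrinsics"].round(3).tolist(),Ps["wrist"]["K"][0,0],Ps["side"]["K"][0,0])
allc={}
for n,im in Ps.items():
    c=cloud(im); allc[n]=c
    col=im["pixels"][im["depth"]>0]
    r=c[(abs(c[:,0]-.547)<.03)&(abs(c[:,1]-.222)<.03)&(c[:,2]>.155)&(c[:,2]<.23)]
    print(n,"rod",len(r), r.min(0).round(4) if len(r) else '', r.max(0).round(4) if len(r) else '', np.median(r,0).round(4) if len(r) else '')
    t=c[(c[:,2]>.134)&(c[:,2]<.1425)&(c[:,1]<0.0)&(c[:,1]>-.45)&(c[:,0]>.35)&(c[:,0]<.8)]
    if len(t)>50:
        print("top",len(t),cv2.minAreaRect((t[:,:2]*1000).astype(np.float32)))
    t=c[(c[:,2]>.03)&(c[:,2]<.06)&(c[:,1]>.18)&(c[:,1]<.4)&(c[:,0]>.47)&(c[:,0]<.62)]
    if len(t)>50: print("tidy",len(t),cv2.minAreaRect((t[:,:2]*1000).astype(np.float32)))
    for z0,z1 in [(.1,.136),(.06,.09),(.015,.05)]:
        f=c[(c[:,2]>z0)&(c[:,2]<z1)&(c[:,1]>-.12)&(c[:,1]<.02)&(c[:,0]>.42)&(c[:,0]<.72)]
        if len(f)>20:
            a=np.polyfit(f[:,0],f[:,1],1)
            for _ in range(4):
                e=f[:,1]-np.polyval(a,f[:,0]); k=abs(e-np.median(e))<.01; a=np.polyfit(f[k,0],f[k,1],1)
            print("face",z0,len(f),k.sum(),a.round(4),np.polyval(a,.56).round(4))
E
```

```text
[[1.0, 0.001, -0.0, 0.55], [0.001, -0.959, -0.284, 0.072], [-0.0, 0.284, -0.959, 0.374], [0.0, 0.0, 0.0, 1.0]] 333.1283237823721 414.2082613940862
scene rod 189 [0.533  0.2114 0.1552] [0.5565 0.2352 0.2016] [0.55   0.2276 0.1854]
top 6958 ((613.1898193359375, -188.40145874023438), (285.6430969238281, 374.3941650390625), 18.426427841186523)
tidy 1263 ((528.8057861328125, 270.98931884765625), (65.03182220458984, 150.02182006835938), 17.059999465942383)
face 0.1 1028 642 [ 0.2865 -0.2036] -0.0432
face 0.06 580 393 [ 0.2998 -0.2141] -0.0463
face 0.015 898 615 [ 0.2972 -0.2063] -0.0398
side rod 210 [0.5292 0.2115 0.155 ] [0.5552 0.2372 0.1996] [0.5371 0.2308 0.1799]
top 3021 ((613.1817626953125, -188.9989471435547), (279.7847900390625, 382.0263977050781), 18.677425384521484)
tidy 1016 ((527.3648071289062, 272.18695068359375), (61.45810317993164, 153.07847595214844), 16.662389755249023)
face 0.1 1024 804 [ 0.3292 -0.2252] -0.0408
face 0.06 673 654 [ 0.3288 -0.2312] -0.0471
face 0.015 826 671 [ 0.327  -0.2218] -0.0387
wrist rod 0   
top 23149 ((594.82763671875, -87.81976318359375), (168.30307006835938, 282.4714050292969), 88.03057861328125)
face 0.1 8638 6508 [ 0.3027 -0.2114] -0.0419
face 0.06 1817 1607 [ 0.3083 -0.218 ] -0.0453
face 0.015 4339 3602 [ 0.3148 -0.2169] -0.0406
```

View pics/wrist0.png

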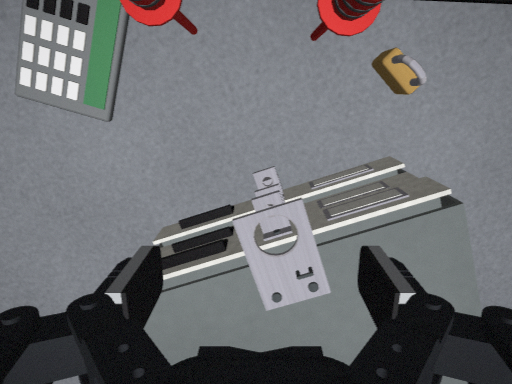

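The wrist view shows the guide hole at px (277,235) and the low tab's hole at (267,181). The cabinet yaw is about 17.5°. On the way to the rod I take one better look down the front.

```bash
cat >> h.py <<'E'
from scipy.spatial.transform import Rotation as Ro
YAW=np.radians(17.5)
INW=np.array([np.sin(YAW),-np.cos(YAW),0]); LAT=np.array([np.cos(YAW),np.sin(YAW),0])
def quat(yaw=YAW):
    c,s=np.cos(yaw),np.sin(yaw)
    q=Ro.from_matrix(np.array([[0,0,-1],[c,s,0],[s,-c,0]]).T).as_quat()
    return [q[3],q[0],q[1],q[2]]
Q=quat()
def pix2world(im,u,v,z):
    K,E=im["K"],im["extrinsics"]; r=E[:3,:3]@np.array([(u-K[0,2])/K[0,0],(v-K[1,2])/K[1,1],1])
    return E[:3,3]+r*(z-E[2,3])/r[2]
E
python3 - <<'E'
from h import *
t0=bot.get_time_s()
bot.goto([.555,.03,.31],Q); print(bot.get_time_s()-t0)
im=bot.get_image("wrist"); np.savez("w1.npz",**{k:im[k] for k in["pixels","depth","K","extrinsics"]})
for t in ["cabinet_guide","cabinet_home","tab_top_shut","tab_mid_shut","tab_low_shut"]: print(t,*spot(im,t))
K,E=im["K"],im["extrinsics"]
p=E[:3,:3].T@(np.array([.559,-.031,.1])-E[:3,3]); u,v=(K@p/p[2])[:2]; print(u,v)
a,b=int(max(0,min(512-160,u-80))),int(max(0,min(384-120,v-70)))
print("crop",a,b); cv2.imwrite("pics/w1.png",cv2.resize(im["pixels"][b:b+120,a:a+160,::-1],(800,600),interpolation=cv2.INTER_CUBIC))
bot.goto([.542,.222,.28],Q)
im=bot.get_image("wrist");save(im,"w2");print(*spot(im,"lockrod"));print(bot.get_time_s(),bot.get_ft_force())
c=cloud(im);r=c[(abs(c[:,0]-.542)<.03)&(abs(c[:,1]-.222)<.03)&(c[:,2]>.192)&(c[:,2]<.21)]
print(len(r),r.min(0),r.max(0),np.median(r,0))
E
```

```text
0.35830000000000006
cabinet_guide (0.96, array([ 0.562 , -0.0327,  0.14  ]))
cabinet_home (0.95, array([ 0.5597, -0.0314,  0.0021])) (0.75, array([ 0.5635, -0.0305,  0.1417]))
tab_top_shut (0.62, array([ 0.5617, -0.0322,  0.1153])) (0.31, array([ 0.5645, -0.0306,  0.0342]))
tab_mid_shut (0.9, array([ 0.5654, -0.0328,  0.0727]))
tab_low_shut (0.85, array([ 0.5621, -0.0319,  0.0348])) (0.22, array([ 0.6867,  0.086 , -0.0034]))
244.4071092757171 220.91494043614722
crop 164 150
(0.71, array([0.4833, 0.1285, 0.0048])) (0.69, array([0.5443, 0.2236, 0.0059])) (0.69, array([0.6106, 0.1116, 0.0069]))
3.1083 [ 0.09220385  0.21406355 -0.73862903]
1108 [0.53165621 0.2077998  0.19201288] [0.55545569 0.23130005 0.20057544] [0.5433312  0.22059627 0.19869842]
```

View pics/w1.png

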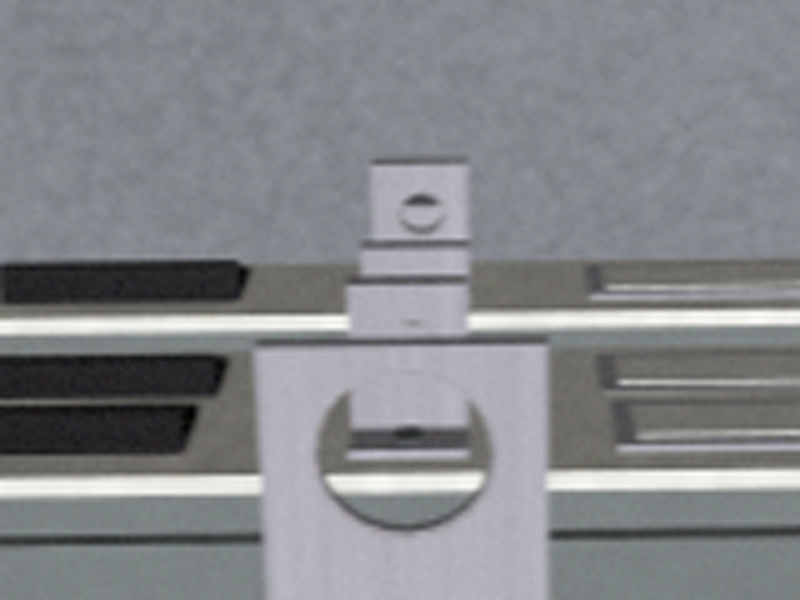

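View pics/w2.png

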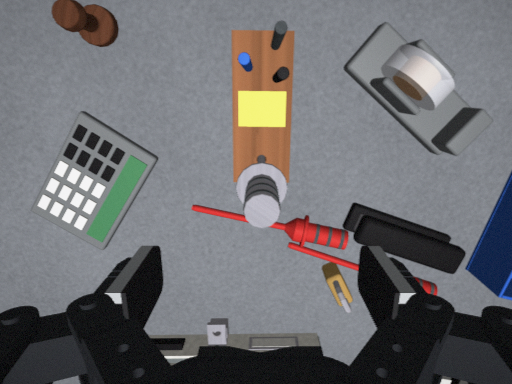

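The close look at w1 shows the guide hole centred near crop (405,450). The tab tips' upper edges are at crop rows 163 (low), 246 (mid) and 282 (top), and the low hole is at (421,213). In w2 the steel rod stands in the tidy at px (262,210). I convert these to positions, then grip and lift.

```bash
python3 - <<'E'
from h import *
im=dict(np.load("w1.npz"))
f=lambda x,y,z: pix2world(im,164+(x-2)/5,150+(y-2)/5,z)
g=f(405,450,.144); print("guide",g, f(318,450,.144)-f(493,450,.144), f(405,370,.144)-f(405,530,.144))
for n,xl,xr,y,z in [("top",347,469,283,.1155),("mid",361,470,247,.0735),("low",371,468,164,.0315)]:
    t=f((xl+xr)/2,y,z); d=t-g; print(n,"tip out",-(d@INW)*1e3,"hole offset out",-(d@INW)*1e3-13,"lat",d@LAT*1e3)
h=f(421,213,.0315)-g; print("lowhole",-(h@INW)*1e3,h@LAT*1e3)
print("plate tip",-(f(405,344,.144)-g)@INW*1e3)
p=np.array([.543,.2215])
bot.move_straight([*p,.181],max_speed=.1)
bot.move_gripper(0.0,grasp_force=80)
print("gap",bot.get_finger_gap(),bot.get_ft_force(),bot.get_ft_torque(),bot.get_time_s())
bot.move_straight([*p,.19],max_speed=.05); print(bot.get_finger_gap(),bot.get_ft_force(),bot.get_eef_pos())
bot.move_straight([*p,.36],max_speed=.15); print(bot.get_finger_gap(),bot.get_ft_force(),bot.get_ft_torque(),bot.get_time_s())
im=bot.get_image("wrist"); save(im,"w3"); im2=bot.get_image("side"); save(im2,"s3")
print(*spot(im2,"lockrod_nose"),*spot(im,"lockrod_nose"))
t0=bot.get_time_s(); bot.hold(.01); print(bot.get_time_s()-t0)
E
```

```text
guide [ 0.56122142 -0.03138102  0.144     ] [-0.03117308 -0.00987085  0.        ] [-0.00949273  0.03124611  0.        ]
top tip out 23.00926746009172 hole offset out 10.00926746009172 lat -0.333365152222904
mid tip out 16.78095837566863 hole offset out 3.7809583756686287 lat -0.36701674841513954
low tip out 24.605861105217894 hole offset out 11.605861105217894 lat -0.7838340937150571
lowhole 11.929948868701192 -0.5110604292417852
plate tip 21.20927760689956
gap 0.2614560280373436 [-0.1632995  -0.53049422  1.44260208] [-0.00998614 -0.00111877  0.04371637] 4.85
0.26082808519669287 [ 0.06106691  0.30669661 -2.15735933] [0.54281785 0.22133176 0.19002728]
0.2605425624814392 [-0.31839973  0.57711767 -2.80202085] [ 0.02284137  0.02633085 -0.01324339] 6.4667
(0.81, array([0.4798, 0.1262, 0.0059])) (0.64, array([0.5371, 0.2213, 0.1813])) (0.46, array([0.3579, 0.1211, 0.0012])) (0.9, array([0.5421, 0.2227, 0.1815])) (0.81, array([0.4814, 0.1316, 0.0033])) (0.59, array([0.6117, 0.1166, 0.0054]))
0.008300000000000196
```

View pics/s3.png

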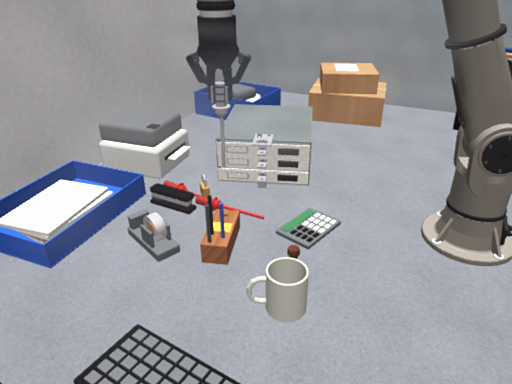

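The rod is held upright with its nose at about z = 0.182. The red look-alikes are now lying over at px (175,188) and (225,207), but the listed bystanders look unmoved. I go to the guide and feel its rim to centre precisely.

```bash
cat >> h.py <<'E'
G=np.array([.5612,-.0314,0])
H=.176
def at(out,lat,nz,sp=.05):
    p=G-INW*out+LAT*lat; p[2]=nz+H
    bot.move_straight(p,max_speed=sp)
def frc(n=4):
    return np.mean([(bot.hold(.008),bot.get_ft_force())[1] for _ in range(n)],0)
def loc(f): return np.array([-f@INW,f@LAT,f[2]])   # out, lat, z
E
python3 - <<'E'
from h import *
p=G+INW*0; bot.move_straight([p[0],p[1],.36],attitude=Q,max_speed=.15)
print("t",bot.get_time_s())
at(0,0,.165,.1); f0=loc(frc(8)); print(f0)
for z in (.155,.150,.146,.142,.137):
    at(0,0,z); f=loc(frc()); print(z,(f-f0).round(2))
    if abs(f-f0).max()>4: at(0,0,z+.01); break
else:
    f0=loc(frc(8)); res={}
    for n,d in dict(latp=(0,1),latm=(0,-1),outp=(1,0),outm=(-1,0)).items():
        s=9.
        while s<16:
            at(d[0]*s/1e3,d[1]*s/1e3,.137); f=(loc(frc())-f0)@np.array([*d,0])
            if f<-2: break
            s+=.5
        res[n]=(s,f.round(2)); at(0,0,.137)
    print(res)
print("t",bot.get_time_s())
E
```

```text
t 8.5167
[-0.16044793  0.05715506 -2.04664077]
0.155 [-0.06 -0.04  0.34]
0.15 [ 0.42 -0.21  0.13]
0.146 [ 0.38 -0.31 -0.11]
0.142 [ 0.16 -0.38 -0.02]
0.137 [-0.06 -0.    0.13]
{'latp': (14.0, np.float64(-2.0)), 'latm': (14.0, np.float64(-2.87)), 'outp': (13.0, np.float64(-2.46)), 'outm': (16.0, np.float64(-1.47))}
t 25.325
```

```bash
sed -i 's/^G=.*/G=np.array([.5612,-.0314,0])+INW*.0016+LAT*.0001/' h.py
cat >> h.py <<'E'
def down(out,lat,z0,z1,f0,step=.0015,thr=2.0):
    z=z0
    while z>z1+1e-6:
        z=max(z-step,z1); at(out,lat,z,.03); f=loc(frc(2))-f0
        if f[2]>thr or abs(f[:2]).max()>5: return z,f.round(2)
    return z,f.round(2)
def thread(out,ztop,zthru,f0,tries=(0,2,-2,4,-4),zin=None):
    for k in tries:
        at((out+k)/1e3,0,ztop+.003,.05)
        z,f=down((out+k)/1e3,0,ztop+.003,ztop-.004,f0)
        print("try",out+k,"z",round(z,4),f,"t",round(bot.get_time_s(),1))
        if z<=ztop-.0035 and f[2]<=2.0:
            z,f=down((out+k)/1e3,0,z,zthru,f0,.003,3); print("thru",z,f); return out+k
        at((out+k)/1e3,0,ztop+.003,.05)
E
python3 - <<'E'
from h import *
at(.005,0,.128); f0=loc(frc(8)); print(f0)
np.save("f0.npy",f0)
print(thread(10,.1155,.104,f0))
print("t",bot.get_time_s())
E
```

```text
[-0.16798053 -0.04265313 -2.06627383]
try 10 z 0.1115 [-0.42  0.17 -0.18] t 27.4
thru 0.104 [-0.68  0.77  0.08]
10
t 28.2333
```

```bash
python3 - <<'E'
from h import *
f0=np.load("f0.npy")
at(.010,0,.080,.04); print((loc(frc(3))-f0).round(2))
at(.0033,0,.078,.03); print((loc(frc(3))-f0).round(2))
r=thread(3.3,.0735,.062,f0,(0,-1.7,1.7,-3.4,3.4)); print(r)
print("t",bot.get_time_s())
save(bot.get_image("wrist"),"w4")
E
```

```text
[ 0.38 -0.09 -0.15]
[ 0.03 -0.04 -0.1 ]
try 3.3 z 0.0695 [-0.78 -0.11  0.4 ] t 31.0
thru 0.062 [ 0.36  0.27 -0.07]
3.3
t 31.8
```

View pics/w4.png

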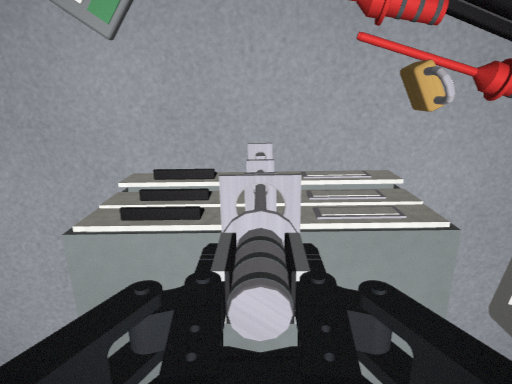

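```bash
python3 - <<'E'
from h import *
f0=np.load("f0.npy")
at(.0033,0,.040,.04); print((loc(frc(3))-f0).round(2))
at(.0118,0,.037,.03); print((loc(frc(3))-f0).round(2))
r=thread(11.8,.0315,.0235,f0,(0,-1.5,1.5,-3)); print(r)
print("t",bot.get_time_s())
if r:
    at(.004,0,.0235,.03); print((loc(frc(3))-f0).round(2))
    at(-.0005,0,.0235,.02); print((loc(frc(4))-f0).round(2))
print("t",bot.get_time_s())
E
```

```text
[ 1.5  -0.12 -0.54]
[-0.04 -0.2   0.02]
try 11.8 z 0.0275 [ 0.42 -0.05 -0.33] t 34.6
thru 0.0235 [-0.32  0.05  0.16]
11.8
t 35.1667
[ 1.35  0.72 -0.23]
[3.79 0.76 0.36]
t 36.0083
```

```bash
python3 - <<'E'
from h import *
f0=np.load("f0.npy")
for out in (-1.5,-2.5,-3.5,-.5):
    at(out/1e3,0,.0235,.02); f=(loc(frc(3))-f0).round(2); print(out,f)
    if abs(f).max()>9: continue
    z,f=down(out/1e3,0,.0235,.015,f0,.0015,3.0) if abs(f[0])<5 else down(out/1e3,0,.0235,.015,f0-np.array([-f[0],0,0]),.0015,3.0)
    print("down",z,f,bot.get_time_s())
    if z<=.0151: break
    at(out/1e3,0,.0235,.03)
E
```

```text
-1.5 [5.59 0.75 0.28]
down 0.015 [ 1.27 -0.43  4.1 ] 37.8833
```

```bash
python3 - <<'E'
from h import *
f0=np.load("f0.npy")
at(-.0015,0,.0155,.02); print((loc(frc(4))-f0).round(2), bot.get_ft_torque())
for out in (-1,-.5,0): 
    at(out/1e3,0,.0155,.02); print(out,(loc(frc(4))-f0).round(2),np.round(bot.get_ft_torque(),2))
im=bot.get_image("side"); b=im["pixels"][60:210,190:340]; cv2.imwrite("pics/s5.png",cv2.resize(b[:,:,::-1],(600,600),interpolation=cv2.INTER_CUBIC))
im=bot.get_image("wrist"); save(im,"w5"); print(bot.get_time_s())
E
```

```text
[ 6.19 -0.63  2.57] [1.49884327 0.52194394 0.09146949]
-1 [5.78 0.56 2.67] [1.37 0.44 0.01]
-0.5 [ 5.07 -0.49  2.36] [1.31 0.4  0.04]
0 [5.11 0.05 2.86] [ 1.29  0.4  -0.02]
39.1167
```

View pics/s5.png

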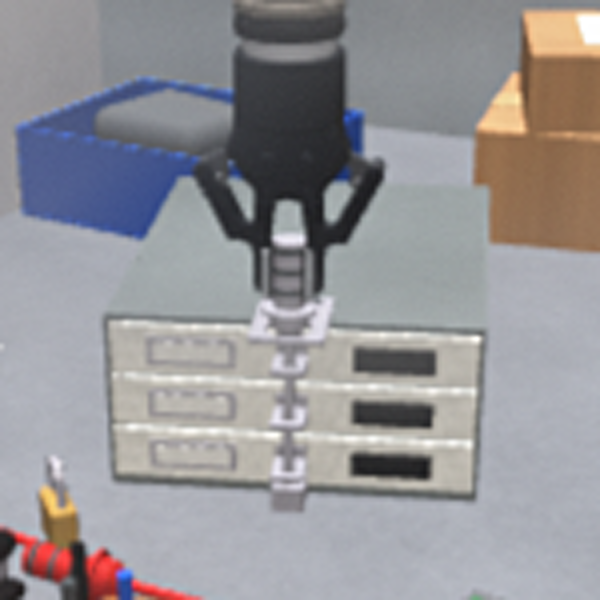

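The rod passes all three tabs down to the socket, crop (288,470), and contact forces are small. I carry on down gently.

```bash
python3 - <<'E'
from h import *
f0=np.load("f0.npy")
z=.0155
while z>.0041:
    z=max(z-.0015,.004); at(0,0,z,.02); f=(loc(frc(3))-f0).round(2); print(round(z,4),f)
    if f[2]>9 or abs(f[:2]).max()>11: break
print(bot.get_time_s())
E
```

```text
0.014 [5.33 0.62 3.91]
0.0125 [5.63 0.71 3.5 ]
0.011 [ 6.08 -0.32  4.04]
0.0095 [ 6.31 -0.67  4.04]
0.008 [ 6.46 -0.74  4.49]
0.0065 [ 6.14 -0.79  4.9 ]
0.005 [ 6.74 -0.51  4.87]
0.004 [ 7.07 -0.51  5.56]
41.3167
```

```bash
python3 - <<'E'
from h import *
f0=np.load("f0.npy")
z=.004
while z>-.001:
    z-=.0005; at(0,0,z,.02); f=(loc(frc(3))-f0).round(2); print(round(z,4),f)
    if f[2]>9: break
# ease sideways load off before release
for o in (.001,.002):
    at(o,0,z,.02); print((loc(frc(3))-f0).round(2))
im=bot.get_image("wrist"); save(im,"w6"); print(spot(im,"lockrod_nose"),bot.get_time_s())
E
```

```text
0.0035 [ 6.93 -1.62  7.73]
0.003 [ 7.3  -2.66 10.17]
[ 5.74 -2.27  9.26]
[ 4.33 -1.3   8.81]
[(0.93, array([0.6104, 0.1163, 0.0043]))] 42.5167
```

View pics/w6.png

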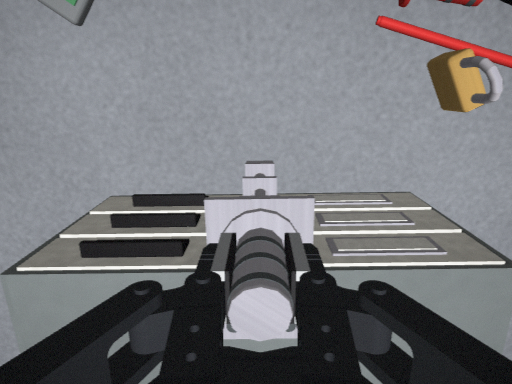

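The flange sits on the guide plate at px (260,215) and the force rose sharply at the expected height. I release and check.

```bash
python3 - <<'E'
from h import *
bot.move_gripper(0.6); bot.hold(.2)
p=np.array(bot.get_eef_pos()); p[2]+=.12; bot.move_straight(p,max_speed=.1); bot.hold(.3)
im=bot.get_image("wrist"); save(im,"w7")
c=cloud(im); g=G[:2]; 
r=c[(np.hypot(*(c[:,:2]-g).T)<.03)&(c[:,2]>.185)&(c[:,2]<.215)]
print("handle top",len(r),r.min(0),r.max(0),np.median(r,0),"G",G)
r=c[(np.hypot(*(c[:,:2]-g).T)<.0195)&(c[:,2]>.141)&(c[:,2]<.156)]
print("flange z",len(r),np.percentile(r[:,2],[10,50,90]))
for n in("scene","side"):
    im=bot.get_image(n)
    print(n,*[(t,spot(im,t,2)) for t in("lockrod_nose","padlock","stapler","stamp")])
b=im["pixels"][60:210,190:340]; cv2.imwrite("pics/s8.png",cv2.resize(b[:,:,::-1],(600,600),interpolation=cv2.INTER_CUBIC))
print(bot.get_time_s(),bot.get_ft_force())
E
```

```text
handle top 995 [ 0.55020723 -0.04671835  0.18509488] [ 0.57384752 -0.02277311  0.20036133] [ 0.56168987 -0.03291286  0.19808548] G [ 0.5617765  -0.03289588  0.        ]
flange z 861 [0.14684482 0.14845877 0.14950229]
scene ('lockrod_nose', [(0.96, array([0.6124, 0.12  , 0.0041])), (0.79, array([ 0.5596, -0.0318,  0.0049]))]) ('padlock', [(0.7, array([6.859e-01, 9.170e-02, 2.000e-04]))]) ('stapler', [(0.88, array([ 0.7397,  0.176 , -0.0038]))]) ('stamp', [(0.71, array([ 0.3386,  0.3001, -0.0014]))])
side ('lockrod_nose', [(0.75, array([ 4.833e-01,  1.287e-01, -1.000e-04]))]) ('padlock', [(0.68, array([0.6879, 0.0909, 0.0013]))]) ('stapler', []) ('stamp', [])
45.3083 [ 0.01925911  0.05821271 -0.54557334]
```

View pics/s8.png

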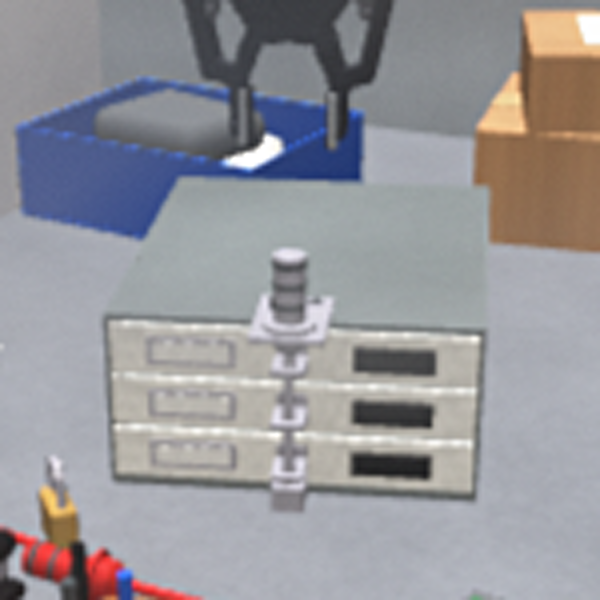

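```bash
python3 -c "
from h import *
bot.hand_in(); print(bot.get_time_s())"
```

```text
the job is handed in; nothing more can be done
the job is handed in; nothing more can be done
```

The lock rod is through the guide, all three drawer tabs and into the foot socket. I let go of it and handed the job in at about 45 s on the robot's clock (the limit is 67 s).

**Threading:** I centred on the guide by touching the rod to the rim of its hole. Each tab's hole was found at the first try, at 10, 3.3 and 11.8 mm out from the lock line. The highest force I read was about 13 N in all, as the flange was pressed onto the guide plate, against the 30 N limit. I read it only between steps, so brief peaks would not show.

**Last checks:**
- The flange top measures 0.148 m above the table and the handle top about 0.198 m. Both are the heights expected when the rod is fully home.
- The handle top lies within 1 mm of the lock line I had found by feel, so the rod stands upright.
- The gripper is open and well clear above the rod.
- The padlock, stapler and stamp were found within a few mm of where they started. I did not measure the mug, tape stand and calculator again.

**What disagreed:**
- **Red look-alikes:** both fell over early in the run. They stood when I started but lay on the counter in the picture taken above the tidy before I gripped the rod. I didn't handle them, but I can't rule out that my fast first move knocked them over. They are still on the counter.
- **Nose check:** the network that looks for the rod's nose mostly reported the fallen red rods. Only a lower-ranked result (0.79) placed it at the lock line, at 0.560, -0.032.

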